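# Make up two breakfast trays

## Robot

A 6-joint arm with a two-finger parallel gripper is mounted at the origin on the work surface. World frame = base frame: x ahead of the robot, y to its left, z up, the work surface at z = 0. Lengths are in m, angles in rad, forces in N, time in s.
With the tool pointing down it reaches from about 0.275 to 0.75 m from the base axis. Payload 10.2 kg.
Tool frame: the origin (TCP) lies between the finger pads; the fingertips stand 11 mm ahead of it and the grasp point (between the pads) lies 8 mm behind it (ctrl.tip_extent is the distance from the TCP to the fingertips, in m); z points along the fingers, y is the line along which they close (so a half turn about z gives the same grasp; the last joint's range is limited). The gripper opens to 85 mm and grips with 20 to 120 N. Pads are 22 mm wide; open, the fingers measure 114 mm over their backs; the gripper's body (76 mm by 85 mm) begins 54 mm behind the grasp point. The pads swing forward as they close: fully open they stand 13 mm farther back than shut.
Start: joints at [1.076, 0.313, 1.498, -0, 1.331, -0.223], TCP at [0.141, 0.506, 0.218] pointing down, gripper open.
Joint ranges: [-2.94, 2.94], [-0.97, 2.17], [0.19, 2.56], [-1.23, 4.37], [0.02, 3.11], [-2.88, 2.88]. Speed limits (rad/s): [2.39, 2.39, 3.01, 3.14, 3.14, 3.14].

## Interface

Orientations are given as a 3x3 rotation matrix whose columns are the frame's x, y, z axes.
In Python, from rig import ctrl gives the robot as it stands.
- The arm moves only by the tool jog_arm, never from a script. Its argument "deltas" is a list of rows, each a list of 3 entries, a list of its own where there are three numbers: the finger opening in mm, from 0 to 85.4, then the shift along the world's x, y, z in units of 0.08 m (1.0 is 0.08 m), then the turn about the world's z in units of 45 degrees (1.0 is 45 degrees). A call has 1 to 8 rows; each row is the pose to reach, as a shift and turn from the pose commanded when the call began; what a row does not reach only later rows make up. A row lasts 1/8 s, in which the tool goes at most 62.5 mm and 10.7 degrees, less where a joint would pass 70% of its speed; a pose out of reach is approached as far as the arm can. A call with a number of a shift or a turn outside -1 to 1 is refused whole. A call with a gripper value outside its range is refused whole. The fingers move at their own pace and stop on an object; the grip force is fixed at half the most. Time passes only in rows, so rows that repeat a pose let the fingers close. It gives the time, the measured TCP pose, the force, the opening and the grip force at its end, in the units of the state.
- ctrl.state(): the state, without advancing time (a new reading comes with each control period).
- ctrl.read_camera(name): name is "scene" or "top" or "wrist"; returns a dict with "image" (420x560x3 uint8, red, green, blue), "fx", "fy", "cx", "cy" (pixels), "R" (3x3) and "t" (3): a world point X has camera coordinates R X + t; the wrist camera has in their place "mount" (4x4, takes a point from camera to tool coordinates, whose origin is the TCP and whose axes are the flange's). Camera axes: x right, y down, z forward; pixel columns grow to the right and rows downward; lengths in m; the calibration is good to about 2 mm. A picture is of the moment at which its call begins: read the wrist's pose just before it. There is no depth.
- ctrl.hand_in(): hands the job in; it is judged then, once.
The state is a dict: "time": time; "q": joint angles; "joint_velocities": joint speeds; "effort": joint torques, N m; "ee_pos": TCP position; "ee_rot": TCP orientation; "wrist_force": force on the tool from outside, world axes, zero at the start; "wrist_torque": the same for the moment, N m; "grip_width": opening from 0.0 (shut) to 1.0 (fully open); "grasp_force": force on a finger pad.
Only numpy, scipy, OpenCV 4.12 (cv2) and the standard library are available. Lean on these libraries where they do the work, as an engineer would, in place of code of your own. Each camera call takes 0.05 s, during which the arm holds its last target. There are 200 camera calls.

## Task

Make up the two breakfast trays from the row on the table. Cereal breakfast on the long three-well tray: the tall milk bottle in the middle well, with the cereal carton and the little bowl in the wells on either side of it, either way round; egg breakfast on the short two-well tray: the egg in its cup and the short milk bottle, one to each well, either way round. Stand everything upright and flat in its well, and leave the jam jar, the salt shaker and the spoon where they are.

Things in the scene. Friction and masses are not known exactly. Their poses are not given: they have to be found in the camera images.
- tall_bottle: The larger of two closed white milk bottles with a red cap: 56 mm diameter, 115 mm high, about 0.25 kg, straight-sided from the foot to about 65 mm up, then narrowing to the neck. Upright, loose. Origin at the centre of its underside, z up its axis.
- short_bottle: The smaller of two closed white milk bottles with a red cap: 46 mm diameter, 78 mm high, about 0.13 kg, straight-sided from the foot to about 43 mm up, then narrowing to the neck. Upright, loose. Origin at the centre of its underside, z up its axis.
- carton: Portion carton of cereal, a closed upright box, cream with a brown band: 38 mm along its x, 62 mm along its y, 95 mm high, about 0.06 kg. Loose; at the start its yaw is within 0.45 rad of 0. Origin at the centre of its underside, z up.
- bowl: Small empty pink bowl, open at the top, with nearly straight sides: 66 mm outer diameter at the rim, 64 mm at 10 mm up, 58 mm at the foot, 46 mm high, wall 4 mm, about 0.14 kg. Upright, loose. Origin at the centre of its underside, z up its axis.
- egg_cup: White egg cup with a brown egg fixed in it, one rigid piece 79 mm high, about 0.11 kg: foot 44 mm diameter, thin stem (26 mm) from 11 to 18 mm up, cup widening from 48 mm diameter at 30 mm up to 50 mm at its rim 52 mm up, egg above. Upright, loose. Origin at the centre of its underside, z up its axis.
- long_tray: Long wooden tray with three wells. Fixed. 292 mm along its y, 100 mm along its x, 14 mm high; floor 6 mm thick, rims and partitions 4 mm thick, 8 mm above the floor. Three wells of 92 x 92 mm in a row along its y, centres at y = -96, 0 and +96 mm. Origin mid-underside, z up; yaw within 0.2 rad of 0 (long side across the table before the robot).
- short_tray: Short wooden tray with two wells. Fixed. 196 mm along its y, 100 mm along its x, 14 mm high; floor 6 mm thick, rims and partitions 4 mm thick, 8 mm above the floor. Two wells of 92 x 92 mm in a row along its y, centres at y = -48 and +48 mm. Origin mid-underside, z up; yaw within 0.2 rad of 0 (long side across the table before the robot).
- jam_jar: Bystander standing in the same row as the five things to be moved: amber glass jam jar with a steel lid, 58 mm diameter, 70 mm high. Not needed, leave it in place. Neighbours in the row stand at least 100 mm apart, centre to centre. Origin at the centre of its underside, z up its axis.
- salt_shaker: Bystander to the robot's right of the work: small steel salt shaker, 38 mm diameter, 72 mm high. Leave it in place. Origin at the centre of its underside, z up its axis.
- spoon: Bystander to the robot's left of the work: steel spoon 170 mm long lying on the table along its own x. Leave it in place.
Mind the look-alikes: they are no part of the job. Leave any green or yellow look-alike of the bowl alone.

How it is judged:
At the end, for the whole second after the job is handed in: Tall bottle in the long tray's middle well, carton and bowl in its end wells, egg cup and short bottle in the short tray's two wells; each within 26 mm of its well's centre along each tray axis, underside within 4 mm of the well's floor, upright within 0.1 rad, at rest (x of tall_bottle in the frame of long_tray between -0.026 and 0.026 m and z of tall_bottle in the frame of long_tray between 0.002 and 0.01 m and y of tall_bottle in the frame of long_tray between -0.026 and 0.026 m and angle between each of tall_bottle, carton, bowl, egg_cup, short_bottle's own z axis and vertical below 0.1 rad and linear speed of each of tall_bottle, carton, bowl, egg_cup, short_bottle below 0.02 m/s and angular speed of each of tall_bottle, carton, bowl, egg_cup, short_bottle below 0.2 rad/s and x of carton in the frame of long_tray between -0.026 and 0.026 m and z of carton in the frame of long_tray between 0.002 and 0.01 m and (y of carton in the frame of long_tray between -0.122 and -0.07 m or y of carton in the frame of long_tray between 0.07 and 0.122 m) and x of bowl in the frame of long_tray between -0.026 and 0.026 m and z of bowl in the frame of long_tray between 0.002 and 0.01 m and (y of bowl in the frame of long_tray between -0.122 and -0.07 m or y of bowl in the frame of long_tray between 0.07 and 0.122 m) and x of egg_cup in the frame of short_tray between -0.026 and 0.026 m and z of egg_cup in the frame of short_tray between 0.002 and 0.01 m and (y of egg_cup in the frame of short_tray between -0.074 and -0.022 m or y of egg_cup in the frame of short_tray between 0.022 and 0.074 m) and x of short_bottle in the frame of short_tray between -0.026 and 0.026 m and z of short_bottle in the frame of short_tray between 0.002 and 0.01 m and (y of short_bottle in the frame of short_tray between -0.074 and -0.022 m or y of short_bottle in the frame of short_tray between 0.022 and 0.074 m)); the robot touches nothing.
It fails at once if the jam jar is shifted by more than 30 mm (distance of jam_jar from where it was at the start of the episode above 0.03 m).
It fails at once if the salt shaker is shifted by more than 30 mm (distance of salt_shaker from where it was at the start of the episode above 0.03 m).
It fails at once if the spoon is shifted by more than 30 mm (distance of spoon from where it was at the start of the episode above 0.03 m).
It also fails if it takes over 134 s, if anything falls off the work surface, if the arm or the gripper's body presses on something with over 40 N, if the wrist force passes 120 N, or if a joint passes its speed limit or range.

## Working session

There is one attempt and no reset: what is moved stays moved. The work goes in short steps, Python scripts to look and compute and a tool call to move; the robot and the scene stay as the last step left them, time stands still between calls to the robot, and variables do not carry over. Pictures are saved under pics/ and viewed, at most 14 in all, crops included, and the job is handed in when it is done.

Besides the shell and the picture viewer there is one more tool, called after "Emit:" in YAML: its name, and indented under it one key for each argument. jog_arm: Moves the arm, as the interface text tells. Shifts and turns lie within -1 to 1; 1 stands for 0.08 m of shift or 45 degrees of turn. Its arguments: {"type":"object","properties":{"deltas":{"type":"array"}},"required":["deltas"]}

```bash
mkdir -p pics; ls
python3 - <<'E'
from rig import ctrl
import cv2
for n in("top","scene"):
    c=ctrl.read_camera(n); cv2.imwrite(f"pics/{n}0.png",c["image"][:,:,::-1]); print(n,c["fx"],c["fy"],c["cx"],c["cy"],c["R"],c["t"])
s=ctrl.state(); print(s["time"],s["ee_pos"],s["ee_rot"],s["grip_width"])
E
```

```text
pics
top 449.1481764731296 449.1481764731296 287.1256173657862 204.42889176843352 [[ 0.02307781 -0.99971735  0.00571266]
 [-0.9824923  -0.02373609 -0.18478494]
 [ 0.18486831 -0.00134822 -0.98276238]] [-0.02673498  0.46035555  1.05046997]
scene 450.7821882528074 450.7821882528074 278.73733268052985 209.20589643356587 [[ 0.81173589  0.58391037  0.011555  ]
 [ 0.40961194 -0.55510521 -0.72393112]
 [-0.41629665  0.59237394 -0.68977548]] [-0.39464959 -0.16402366  1.48731537]
0.1 [0.1408502  0.50551363 0.21730388] [[-9.63283164e-01  2.68487032e-01 -5.08949434e-04]
 [ 2.68487422e-01  9.63282675e-01 -9.96502338e-04]
 [ 2.22714217e-04 -1.09656045e-03 -9.99999374e-01]] 0.9982535248074744
```

View pics/top0.png

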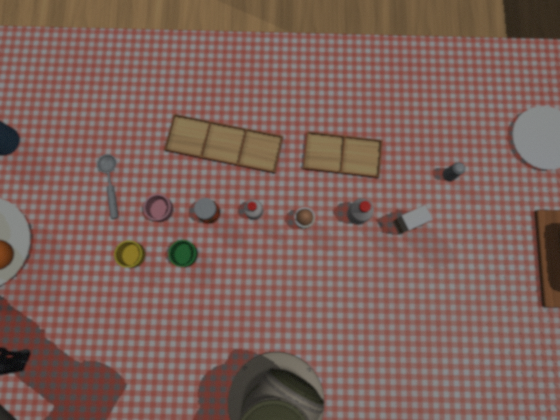

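View pics/scene0.png

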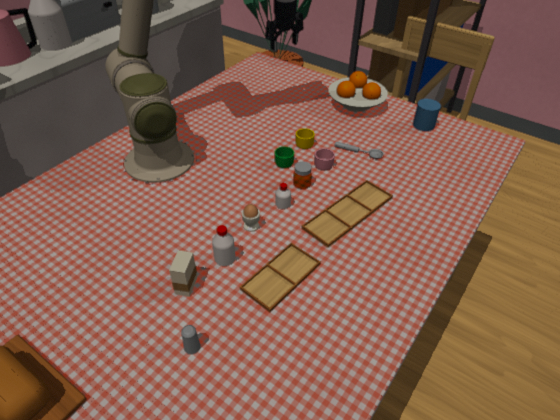

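Run:
```python
import cv2
im=cv2.imread("pics/top0.png")
for n,x in(("L",130),("R",290)):
    cv2.imwrite(f"pics/top0{n}.png",cv2.resize(im[110:260,x:x+200],None,fx=4,fy=4,interpolation=cv2.INTER_CUBIC))
im=cv2.imread("pics/scene0.png")
cv2.imwrite("pics/scene0c.png",cv2.resize(im[140:310,160:400],None,fx=3.3,fy=3.3,interpolation=cv2.INTER_CUBIC))
```

```text
(no output)
```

View pics/top0L.png

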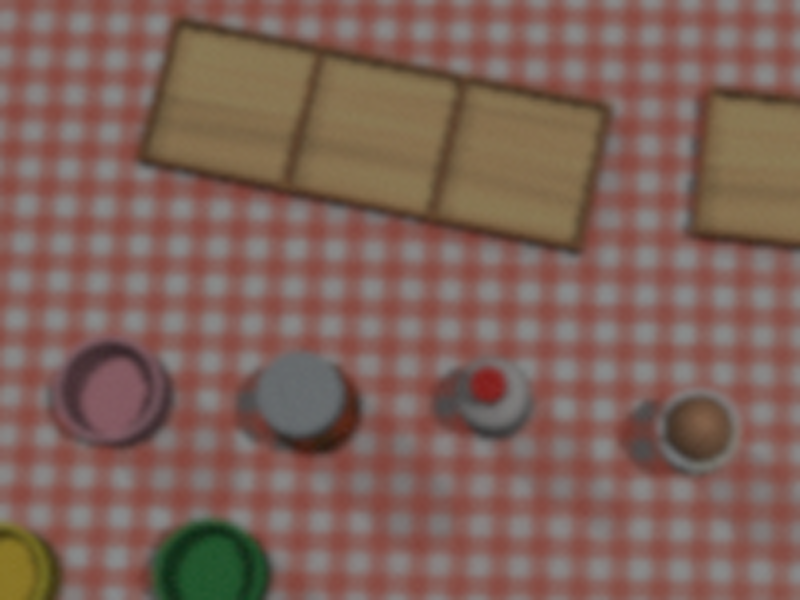

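View pics/top0R.png

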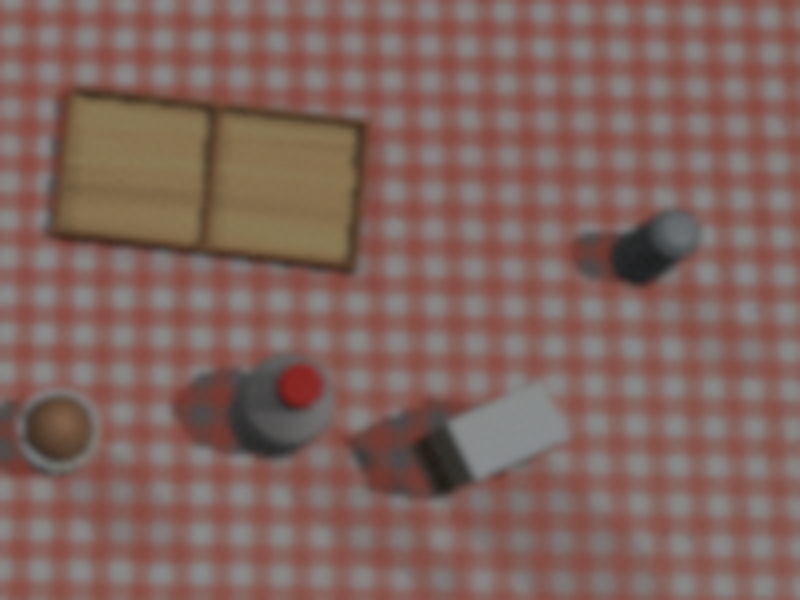

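View pics/scene0c.png

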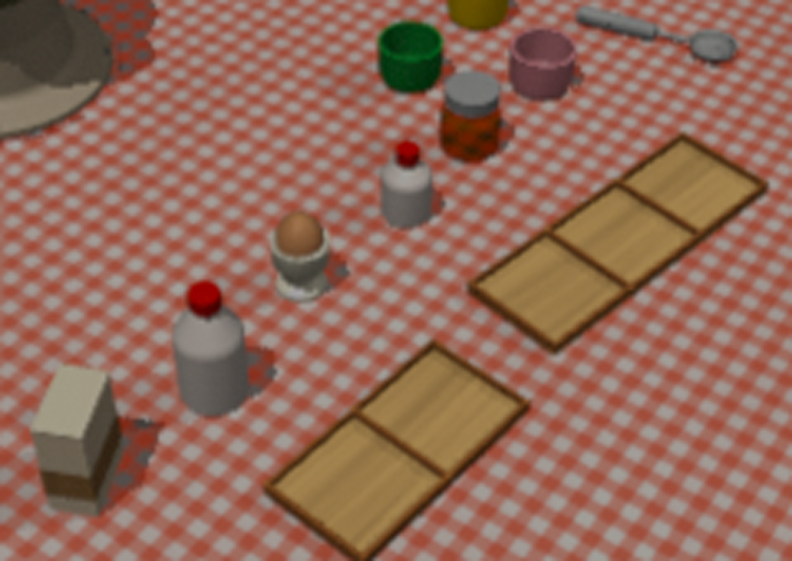

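```bash
cat > h.py <<'E'
import numpy as np
from rig import ctrl
def ray(c,u,v,z):
    R=np.array(c["R"]);t=np.array(c["t"]);o=-R.T@t
    d=R.T@np.array([(u-c["cx"])/c["fx"],(v-c["cy"])/c["fy"],1]);return (o+d*(z-o[2])/d[2])[:2]
def fit(P,Q):  # 2D rigid: world P from model Q -> centre,yaw
    P=np.array(P);Q=np.array(Q);p=P-P.mean(0);q=Q-Q.mean(0)
    a=np.arctan2((q[:,0]*p[:,1]-q[:,1]*p[:,0]).sum(),(p*q).sum())
    c,s=np.cos(a),np.sin(a);r=p-q@np.array([[c,s],[-s,c]])
    return P.mean(0).round(4),round(float(a),3),np.abs(r).max().round(4)
E
python3 - <<'E'
from h import *
T=ctrl.read_camera("top");S=ctrl.read_camera("scene")
L=lambda x,y,z:ray(T,130+(x+.5)/4-.5,110+(y+.5)/4-.5,z)
R=lambda x,y,z:ray(T,290+(x+.5)/4-.5,110+(y+.5)/4-.5,z)
C=lambda x,y,z:ray(S,160+(x+.5)/3.3-.5,140+(y+.5)/3.3-.5,z)
for n,a,b in [("bowl",L(112,392,.044),C(541,52,.046)),("jam",L(300,396,.07),C(472,93,.07)),("short",L(489,385,.075),C(407,150,.075)),
 ("eggrim",L(698,431,.052),C(301,240,.052)),("eggrimR",R(58,431,.052),C(301,240,.052)),("tall",R(300,385,.112),C(204,293,.112))]: print(n,a.round(4),b.round(4))
def rect(n,a,b,hx,hy):
    Q=[(hx,hy),(hx,-hy),(-hx,-hy),(-hx,hy)]
    print(n,fit(a,Q),fit(b,Q))
m=lambda f,l,z:[f(x,y,z) for x,y in l]
rect("long",m(L,[(180,20),(610,103),(581,250),(142,160)],.014),m(C,[(767,186),(556,349),(470,288),(683,136)],.014),.05,.146)
rect("short",m(R,[(66,92),(366,122),(352,270),(50,235)],.014),m(C,[(529,407),(362,558),(267,490),(434,344)],.014),.05,.098)
rect("carton",m(R,[(447,428),(545,384),(568,436),(473,482)],.095),m(C,[(112,374),(97,440),(34,431),(66,366)],.095),.019,.031)
E
```

```text
bowl [0.4452 0.2979] [0.4541 0.2887]
jam [0.441  0.1791] [0.4515 0.1698]
short [0.4494 0.0673] [0.4533 0.065 ]
eggrim [ 0.4285 -0.0574] [ 0.4337 -0.0589]
eggrimR [ 0.4285 -0.0574] [ 0.4337 -0.0589]
tall [ 0.4488 -0.1924] [ 0.4508 -0.194 ]
long (array([0.6233, 0.1496]), -0.178, np.float64(0.0041)) (array([0.6314, 0.1439]), -0.179, np.float64(0.0026))
short (array([ 0.5997, -0.1524]), -0.089, np.float64(0.0024)) (array([ 0.6087, -0.1602]), -0.101, np.float64(0.0045))
carton (array([ 0.4271, -0.3155]), 0.443, np.float64(0.0026)) (array([ 0.4375, -0.3164]), 0.483, np.float64(0.0036))
```

Emit:
jog_arm:
  deltas:
    - [85, [0.5, -0.33, 0], 0]
    - [85, [0.95, -0.66, 0], 0]

```text
time: 0.45
ee_pos: [0.2177, 0.4522, 0.2176]
ee_rot: [[-0.964, 0.268, -0.0], [0.268, 0.964, -0.0], [0.0, -0.0, -1.0]]
wrist_force: [0.2, -0.4, 0.3]
grip_width: 1.0
grasp_force: 0.0
```

Emit:
jog_arm:
  deltas:
    - [85, [0.5, -0.33, 0], 0]
    - [85, [0.95, -0.66, 0], 0]

```text
time: 0.7
ee_pos: [0.2941, 0.3991, 0.2177]
ee_rot: [[-0.963, 0.269, -0.0], [0.269, 0.963, -0.0], [0.0, -0.0, -1.0]]
wrist_force: [0.1, 0.6, 0.6]
grip_width: 0.994
grasp_force: 0.0
```

Emit:
jog_arm:
  deltas:
    - [85, [0.5, -0.33, 0], 0.1]
    - [85, [0.95, -0.66, 0], 0.2]

```text
time: 0.95
ee_pos: [0.3701, 0.3462, 0.2177]
ee_rot: [[-0.994, 0.112, -0.0], [0.112, 0.994, -0.0], [0.0, -0.0, -1.0]]
wrist_force: [-0.0, 0.9, -0.0]
grip_width: 0.998
grasp_force: 0.0
```

Emit:
jog_arm:
  deltas:
    - [85, [0.5, -0.33, 0], 0.1]
    - [85, [0.95, -0.66, 0], 0.15]
    - [85, [0.95, -0.66, 0], 0.15]
    - [85, [0.95, -0.66, 0], 0.15]

```text
time: 1.45
ee_pos: [0.4445, 0.2948, 0.2176]
ee_rot: [[-1.0, -0.003, -0.001], [-0.003, 1.0, 0.0], [0.001, 0.0, -1.0]]
wrist_force: [0.3, 0.0, -1.0]
grip_width: 0.994
grasp_force: 0.0
```

Run:
```python
from rig import ctrl
import cv2,pickle
s=ctrl.state();c=ctrl.read_camera("wrist"); cv2.imwrite("pics/w1.png",c["image"][:,:,::-1]);pickle.dump((s,c),open("w1.pkl","wb"))
print(s["time"],s["ee_pos"],s["ee_rot"]); print(c["mount"],c["fx"],c["cx"],c["cy"])
```

```text
1.45 [0.44448873 0.29476408 0.21760841] [[-9.99995851e-01 -2.80091967e-03 -6.72736549e-04]
 [-2.80093478e-03  9.99996077e-01  2.15220692e-05]
 [ 6.72673629e-04  2.34062711e-05 -9.99999773e-01]]
[[ 4.42232410e-04 -9.60328277e-01 -2.78871663e-01  7.05753393e-02]
 [ 9.99999902e-01  4.17183461e-04  1.49170022e-04 -8.42352521e-04]
 [-2.69115441e-05 -2.78871702e-01  9.60328367e-01 -1.54995020e-01]
 [ 0.00000000e+00  0.00000000e+00  0.00000000e+00  1.00000000e+00]] 340.29810463144145 275.2576301277922 210.89658288879863
```

View pics/w1.png

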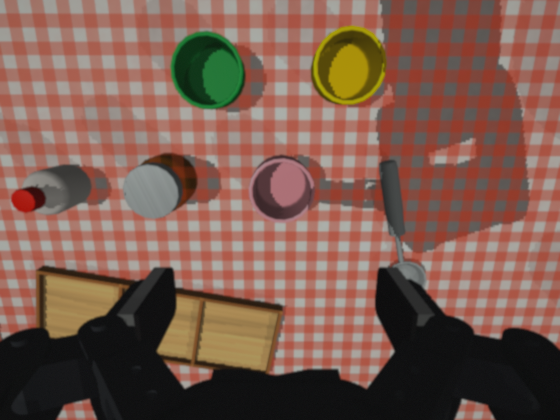

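```bash
cat >> h.py <<'E'
def wray(s,c,u,v,z):
    M=np.array(c["mount"]);E=np.array(s["ee_rot"]);Rw=E@M[:3,:3];o=E@M[:3,3]+np.array(s["ee_pos"])
    d=Rw@np.array([(u-c["cx"])/c["fx"],(v-c["cy"])/c["fy"],1]);return (o+d*(z-o[2])/d[2])[:2]
E
python3 - <<'E'
from h import *;import pickle
s,c=pickle.load(open("w1.pkl","rb"))
for n,u,v,z in [("bowl",282,188,.046),("bowlfloor",285,184,.004),("jam",151,190,.07),("short",28,200,.075),("trayNR",284,308,.014),("trayNL",40,268,.014)]: print(n,wray(s,c,u,v,z).round(4))
E
```

```text
bowl [0.4453 0.3006]
bowlfloor [0.4499 0.3047]
jam [0.4423 0.1809]
short [0.4507 0.0709]
trayNR [0.5988 0.3049]
trayNL [0.5473 0.023 ]
```

Emit:
jog_arm:
  deltas:
    - [85, [0.02, 0.05, -0.5], 0]
    - [85, [0.02, 0.05, -1], 0]

```text
time: 1.75
ee_pos: [0.4458, 0.2996, 0.1371]
ee_rot: [[-1.0, -0.005, 0.001], [-0.005, 1.0, 0.001], [-0.001, 0.001, -1.0]]
wrist_force: [-0.2, -0.2, -1.0]
grip_width: 0.991
grasp_force: 0.0
```

Emit:
jog_arm:
  deltas:
    - [85, [0, 0, -0.6], 0]
    - [85, [0, 0, -1], 0]

```text
time: 2.0
ee_pos: [0.445, 0.2991, 0.056]
ee_rot: [[-1.0, -0.005, -0.002], [-0.005, 1.0, -0.001], [0.002, -0.001, -1.0]]
wrist_force: [0.1, 0.5, -0.9]
grip_width: 0.994
grasp_force: 0.0
```

Emit:
jog_arm:
  deltas:
    - [85, [0, 0, -0.25], 0]
    - [85, [0, 0, -0.5], 0]
    - [85, [0, 0, -0.5], 0]
    - [50, [0, 0, -0.5], 0]
    - [50, [0, 0, -0.5], 0]
    - [50, [0, 0, -0.5], 0]
    - [50, [0, 0, -0.5], 0]

```text
time: 2.88
ee_pos: [0.4469, 0.2992, 0.0199]
ee_rot: [[-1.0, -0.003, 0.002], [-0.003, 1.0, 0.001], [-0.002, 0.001, -1.0]]
wrist_force: [-4.9, 0.2, 11.9]
grip_width: 0.738
grasp_force: 62.5
```

Emit:
jog_arm:
  deltas:
    - [50, [0, 0, 0.2], 0]
    - [50, [0, 0, 0.5], 0]
    - [50, [0, 0, 0.8], 0]

```text
time: 3.25
ee_pos: [0.4467, 0.2987, 0.0838]
ee_rot: [[-1.0, -0.003, 0.001], [-0.003, 1.0, 0.0], [-0.001, 0.0, -1.0]]
wrist_force: [-0.3, 0.2, -0.9]
grip_width: 0.732
grasp_force: 65.7
```

Emit:
jog_arm:
  deltas:
    - [50, [0.4, -0.1, 0], -0.1]
    - [50, [0.82, -0.2, 0], -0.22]

```text
time: 3.5
ee_pos: [0.5132, 0.2827, 0.0837]
ee_rot: [[-0.985, 0.171, 0.002], [0.171, 0.985, 0.001], [-0.002, 0.001, -1.0]]
wrist_force: [-0.4, 1.1, -2.3]
grip_width: 0.733
grasp_force: 65.7
```

Emit:
jog_arm:
  deltas:
    - [50, [0.4, -0.1, 0], 0]
    - [50, [0.82, -0.2, 0], 0]

```text
time: 3.75
ee_pos: [0.5789, 0.2663, 0.0832]
ee_rot: [[-0.986, 0.169, 0.001], [0.169, 0.986, 0.0], [-0.001, 0.0, -1.0]]
wrist_force: [0.4, 0.1, -0.7]
grip_width: 0.732
grasp_force: 65.7
```

Emit:
jog_arm:
  deltas:
    - [50, [0.4, -0.1, 0], 0]
    - [50, [0.8, -0.2, 0], 0]
    - [50, [0.8, -0.2, 0], 0]
    - [50, [0.8, -0.2, -0.3], 0]
    - [50, [0.8, -0.2, -0.5], 0]
    - [50, [0.8, -0.2, -0.5], 0]

```text
time: 4.5
ee_pos: [0.6407, 0.2507, 0.041]
ee_rot: [[-0.986, 0.168, -0.002], [0.168, 0.986, -0.0], [0.002, -0.001, -1.0]]
wrist_force: [0.5, 0.4, -0.1]
grip_width: 0.733
grasp_force: 65.8
```

Run:
```python
from rig import ctrl
import cv2
c=ctrl.read_camera("top");s=ctrl.read_camera("scene")
a=cv2.resize(c["image"][95:270,100:300,::-1],None,fx=2,fy=2);b=cv2.resize(s["image"][90:265,220:420,::-1],None,fx=2,fy=2)
cv2.imwrite("pics/p1.png",cv2.hconcat([a,b]))
```

```text
(no output)
```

View pics/p1.png

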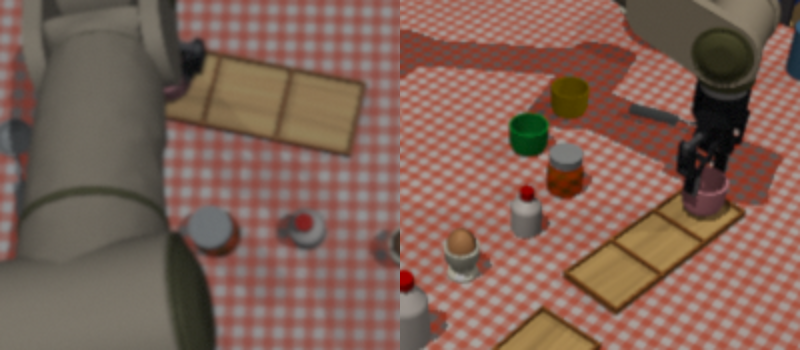

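Emit:
jog_arm:
  deltas:
    - [50, [0, 0, -0.1], 0]
    - [50, [0, 0, -0.16], 0]
    - [50, [0, 0, -0.18], 0]
    - [50, [0, 0, -0.2], 0]
    - [50, [0, 0, -0.2], 0]

```text
time: 5.22
ee_pos: [0.6418, 0.2505, 0.0262]
ee_rot: [[-0.986, 0.169, 0.0], [0.169, 0.986, 0.0], [-0.0, 0.0, -1.0]]
wrist_force: [-1.4, -0.1, 1.9]
grip_width: 0.735
grasp_force: 66.1
```

Emit:
jog_arm:
  deltas:
    - [78, [0, 0, 0], 0]
    - [78, [0, 0, 0], 0]
    - [78, [0, 0, 0.3], 0]
    - [78, [0, 0, 0.95], 0]

```text
time: 5.72
ee_pos: [0.6406, 0.2502, 0.1004]
ee_rot: [[-0.986, 0.169, -0.005], [0.169, 0.986, -0.001], [0.005, -0.002, -1.0]]
wrist_force: [1.6, 0.9, 0.7]
grip_width: 0.91
grasp_force: 0.0
```

Emit:
jog_arm:
  deltas:
    - [78, [-0.1, -0.3, 0.5], 0]
    - [85, [-0.4, -0.9, 1], 0.11]
    - [85, [-0.4, -0.9, 1], 0.22]

```text
time: 6.1
ee_pos: [0.6103, 0.1765, 0.1856]
ee_rot: [[-1.0, -0.004, 0.006], [-0.004, 1.0, 0.0], [-0.006, 0.0, -1.0]]
wrist_force: [0.8, 0.3, 0.4]
grip_width: 0.996
grasp_force: 0.0
```

Emit:
jog_arm:
  deltas:
    - [85, [-0.2, -0.5, 0], 0]
    - [85, [-0.4, -0.93, 0], 0]

```text
time: 6.35
ee_pos: [0.5773, 0.1031, 0.1819]
ee_rot: [[-1.0, -0.003, 0.001], [-0.003, 1.0, -0.0], [-0.001, -0.0, -1.0]]
wrist_force: [0.7, 0.3, 0.4]
grip_width: 0.991
grasp_force: 0.0
```

Emit:
jog_arm:
  deltas:
    - [85, [-0.2, -0.5, 0], 0]
    - [85, [-0.4, -0.93, 0], 0]

```text
time: 6.6
ee_pos: [0.5452, 0.0284, 0.182]
ee_rot: [[-1.0, -0.003, 0.001], [-0.003, 1.0, -0.0], [-0.001, -0.0, -1.0]]
wrist_force: [-0.0, 0.5, 0.6]
grip_width: 0.995
grasp_force: 0.0
```

Emit:
jog_arm:
  deltas:
    - [85, [-0.2, -0.5, 0], 0]
    - [85, [-0.4, -0.93, 0], 0]

```text
time: 6.85
ee_pos: [0.5132, -0.046, 0.182]
ee_rot: [[-1.0, -0.003, 0.001], [-0.003, 1.0, -0.0], [-0.001, -0.0, -1.0]]
wrist_force: [1.4, -0.2, 0.4]
grip_width: 0.998
grasp_force: 0.0
```

Emit:
jog_arm:
  deltas:
    - [85, [-0.2, -0.5, 0], 0]
    - [85, [-0.4, -0.93, 0], 0]

```text
time: 7.1
ee_pos: [0.4812, -0.1204, 0.182]
ee_rot: [[-1.0, -0.003, 0.001], [-0.003, 1.0, -0.0], [-0.001, -0.0, -1.0]]
wrist_force: [0.8, -0.6, 0.0]
grip_width: 0.993
grasp_force: 0.0
```

Emit:
jog_arm:
  deltas:
    - [85, [-0.2, -0.5, 0], 0]
    - [85, [-0.4, -0.93, 0], 0]
    - [85, [-0.4, -0.93, 0], 0]
    - [85, [-0.4, -0.93, 0], 0]

```text
time: 7.6
ee_pos: [0.4499, -0.1931, 0.1819]
ee_rot: [[-1.0, -0.003, 0.0], [-0.003, 1.0, 0.0], [-0.0, 0.0, -1.0]]
wrist_force: [0.0, 0.1, 0.5]
grip_width: 0.995
grasp_force: 0.0
```

Run:
```python
from rig import ctrl
import cv2,pickle
s=ctrl.state();c=ctrl.read_camera("wrist"); t=ctrl.read_camera("top");pickle.dump((s,c),open("w2.pkl","wb"))
print(s["time"],s["ee_pos"],s["q"])
cv2.imwrite("pics/w2.png",c["image"][:,:,::-1])
```

```text
7.6 [ 0.44992833 -0.19308882  0.18187767] [-6.45357114e-01  2.67444477e-01  1.65608055e+00  2.72841447e-04
  1.21792134e+00 -2.21929792e+00]
```

View pics/w2.png

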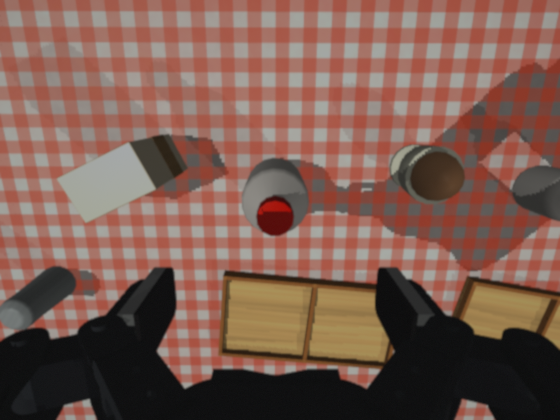

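Run:
```python
from h import *;import pickle
s,c=pickle.load(open("w2.pkl","rb"))
w=lambda u,v,z:wray(s,c,u,v,z).round(4)
print("tall",w(275,216,.112),w(275,170,.05),"egg",w(434,174,.052),"trayNL",w(223,273,.014),"trayNmid",w(314,281,.014))
a=-.09;print("top NL",.5997-.05-.098*.09, -.1524+.05*.09-.098)
print(fit([w(131,142,.095),w(157,188,.095),w(87,222,.095),w(58,182,.095)],[(-.019,.031),(.019,.031),(.019,-.031),(-.019,-.031)]))
```

```text
tall [ 0.4483 -0.1941] [ 0.4266 -0.1942] egg [ 0.4292 -0.0598] trayNL [ 0.5408 -0.2481] trayNmid [ 0.5497 -0.1528]
top NL 0.5408799999999999 -0.2459
(array([ 0.4299, -0.315 ]), 0.46, np.float64(0.002))
```

Emit:
jog_arm:
  deltas:
    - [85, [-0.02, 0, -0.4], 0]
    - [85, [-0.02, 0, -0.8], 0]

```text
time: 7.95
ee_pos: [0.4486, -0.1927, 0.1172]
ee_rot: [[-1.0, -0.005, 0.001], [-0.005, 1.0, -0.001], [-0.001, -0.001, -1.0]]
wrist_force: [0.8, -0.1, -0.2]
grip_width: 0.996
grasp_force: 0.0
```

Emit:
jog_arm:
  deltas:
    - [85, [0, 0, -0.35], 0]
    - [85, [0, 0, -0.65], 0]
    - [85, [0, 0, -0.75], 0]
    - [85, [0, 0, -0.75], 0]
    - [40, [0, 0, -0.75], 0]
    - [40, [0, 0, -0.75], 0]
    - [40, [0, 0, -0.75], 0]
    - [40, [0, 0, -0.75], 0]

```text
time: 8.95
ee_pos: [0.4488, -0.1937, 0.0597]
ee_rot: [[-1.0, -0.003, 0.002], [-0.003, 1.0, -0.001], [-0.002, -0.001, -1.0]]
wrist_force: [-3.8, 3.3, 17.1]
grip_width: 0.523
grasp_force: 72.0
```

Run:
```python
from rig import ctrl
import cv2
s=ctrl.read_camera("scene");c=ctrl.read_camera("wrist")
b=cv2.resize(s["image"][175:300,155:288,::-1],None,fx=3,fy=3.0,interpolation=cv2.INTER_CUBIC)
a=c["image"][30:405,100:500,::-1]
cv2.imwrite("pics/p2.png",cv2.hconcat([b,a]))
```

```text
(no output)
```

View pics/p2.png

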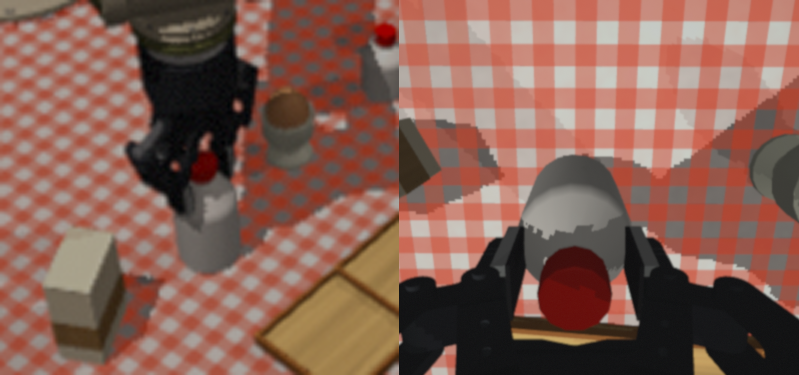

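Emit:
jog_arm:
  deltas:
    - [76, [0, 0, 0], 0]
    - [76, [0, 0, 0], 0]
    - [76, [0, 0, 0], 0]
    - [76, [0, 0, -0.02], 0]
    - [76, [0, 0, -0.03], 0]
    - [76, [0, 0, -0.03], 0]

```text
time: 9.8
ee_pos: [0.4481, -0.1934, 0.0553]
ee_rot: [[-1.0, -0.003, -0.0], [-0.003, 1.0, 0.0], [0.0, 0.0, -1.0]]
wrist_force: [0.3, 0.7, -0.6]
grip_width: 0.89
grasp_force: 0.0
```

Emit:
jog_arm:
  deltas:
    - [76, [0, 0, -0.015], 0]
    - [76, [0, 0, -0.02], 0]
    - [76, [0, 0, -0.02], 0]

```text
time: 10.18
ee_pos: [0.4481, -0.1935, 0.0538]
ee_rot: [[-1.0, -0.003, -0.0], [-0.003, 1.0, 0.0], [0.0, 0.0, -1.0]]
wrist_force: [-0.4, 0.6, 0.2]
grip_width: 0.889
grasp_force: 0.0
```

Emit:
jog_arm:
  deltas:
    - [40, [0, 0, 0], 0]
    - [40, [0, 0, 0], 0]
    - [40, [0, 0, 0], 0]
    - [40, [0, 0, 0], 0]

```text
time: 10.68
ee_pos: [0.4485, -0.1939, 0.0547]
ee_rot: [[-1.0, -0.003, 0.001], [-0.003, 1.0, -0.001], [-0.001, -0.001, -1.0]]
wrist_force: [-2.2, 0.6, 8.3]
grip_width: 0.575
grasp_force: 56.6
```

Emit:
jog_arm:
  deltas:
    - [40, [0, 0, 0.03], 0]
    - [40, [0, 0, 0.08], 0]
    - [40, [0, 0, 0.15], 0]
    - [40, [0, 0, 0.15], 0]

```text
time: 11.18
ee_pos: [0.4484, -0.1936, 0.0662]
ee_rot: [[-1.0, -0.003, 0.001], [-0.003, 1.0, -0.001], [-0.001, -0.001, -1.0]]
wrist_force: [0.6, -0.5, -1.8]
grip_width: 0.577
grasp_force: 56.1
```

Run:
```python
from rig import ctrl
import cv2
s=ctrl.read_camera("scene");c=ctrl.read_camera("wrist")
st=ctrl.state();print(st["grip_width"],st["wrist_force"],st["grasp_force"])
b=cv2.resize(s["image"][175:300,155:288,::-1],None,fx=3,fy=3.0,interpolation=cv2.INTER_CUBIC)
a=c["image"][30:405,100:500,::-1]
cv2.imwrite("pics/p3.png",cv2.hconcat([b,a]))
```

```text
0.5769039805545187 [ 0.27577393  0.62822896 -2.71500268] 56.07837209652644
```

View pics/p3.png

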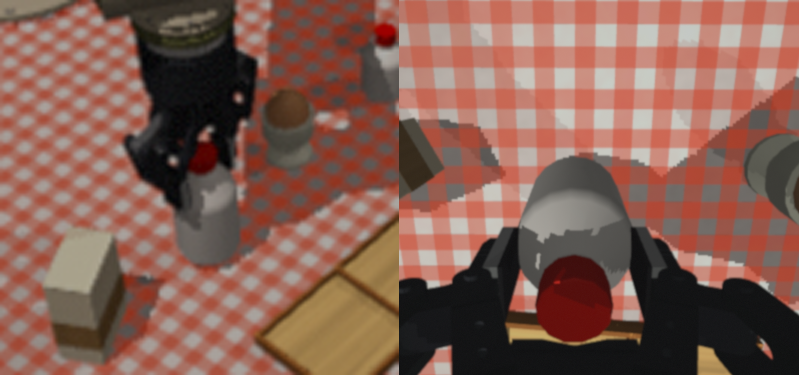

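Emit:
jog_arm:
  deltas:
    - [40, [0, 0, 0.2], 0]
    - [40, [0.1, 0.2, 0.5], 0]
    - [40, [0.25, 0.5, 0.5], 0]
    - [40, [0.438, 0.862, 0.5], 0]

```text
time: 11.78
ee_pos: [0.4834, -0.124, 0.1059]
ee_rot: [[-1.0, -0.002, 0.0], [-0.002, 1.0, -0.0], [-0.0, -0.0, -1.0]]
wrist_force: [-0.1, -0.5, -2.1]
grip_width: 0.58
grasp_force: 56.1
```

Emit:
jog_arm:
  deltas:
    - [40, [0.146, 0.287, 0], -0.05]
    - [40, [0.292, 0.574, 0], -0.1]
    - [40, [0.438, 0.862, 0], -0.15]

```text
time: 12.15
ee_pos: [0.5185, -0.0547, 0.1056]
ee_rot: [[-0.993, 0.116, -0.0], [0.116, 0.993, 0.0], [0.0, 0.0, -1.0]]
wrist_force: [0.5, -1.1, -2.3]
grip_width: 0.577
grasp_force: 56.1
```

Emit:
jog_arm:
  deltas:
    - [40, [0.146, 0.287, 0], -0.05]
    - [40, [0.292, 0.574, 0], -0.07]
    - [40, [0.438, 0.862, 0], -0.07]

```text
time: 12.52
ee_pos: [0.5535, 0.0142, 0.1055]
ee_rot: [[-0.986, 0.169, -0.001], [0.169, 0.986, 0.0], [0.001, -0.0, -1.0]]
wrist_force: [1.5, -0.4, -1.6]
grip_width: 0.576
grasp_force: 56.1
```

Emit:
jog_arm:
  deltas:
    - [40, [0.146, 0.287, 0], 0]
    - [40, [0.292, 0.574, 0], 0]
    - [40, [0.438, 0.862, 0], 0]

```text
time: 12.9
ee_pos: [0.5885, 0.0832, 0.1054]
ee_rot: [[-0.986, 0.169, -0.001], [0.169, 0.986, 0.0], [0.001, -0.0, -1.0]]
wrist_force: [0.4, -0.2, -3.4]
grip_width: 0.578
grasp_force: 56.1
```

Emit:
jog_arm:
  deltas:
    - [40, [0.146, 0.287, 0], 0]
    - [40, [0.292, 0.574, 0], 0]
    - [40, [0.4, 0.8, 0], 0]
    - [40, [0.438, 0.862, 0], 0]
    - [40, [0.438, 0.862, 0], 0]
    - [40, [0.438, 0.862, -0.2], 0]
    - [40, [0.438, 0.862, -0.35], 0]
    - [40, [0.438, 0.862, -0.35], 0]

```text
time: 13.9
ee_pos: [0.6225, 0.1509, 0.0761]
ee_rot: [[-0.986, 0.169, -0.003], [0.169, 0.986, -0.0], [0.003, -0.001, -1.0]]
wrist_force: [0.3, -0.8, -2.4]
grip_width: 0.575
grasp_force: 56.4
```

Emit:
jog_arm:
  deltas:
    - [40, [0, 0, -0.08], 0]
    - [40, [0, 0, -0.13], 0]
    - [40, [0, 0, -0.16], 0]
    - [40, [0, 0, -0.18], 0]
    - [40, [0, 0, -0.18], 0]

```text
time: 14.52
ee_pos: [0.6233, 0.1514, 0.0634]
ee_rot: [[-0.986, 0.169, -0.0], [0.169, 0.986, 0.0], [0.0, 0.0, -1.0]]
wrist_force: [-0.6, -0.5, -1.7]
grip_width: 0.575
grasp_force: 56.3
```

Emit:
jog_arm:
  deltas:
    - [40, [0, 0, -0.01], 0]
    - [40, [0, 0, -0.02], 0]
    - [40, [0, 0, -0.03], 0]
    - [40, [0, 0, -0.03], 0]

```text
time: 15.02
ee_pos: [0.6235, 0.1513, 0.0613]
ee_rot: [[-0.986, 0.169, 0.0], [0.169, 0.986, -0.0], [-0.0, 0.0, -1.0]]
wrist_force: [-0.2, -0.1, -0.1]
grip_width: 0.575
grasp_force: 57.1
```

Emit:
jog_arm:
  deltas:
    - [76, [0, 0, 0], 0]
    - [76, [0, 0, 0], 0]
    - [76, [0, 0, 0], 0]
    - [76, [0, 0, 0.3], 0]
    - [76, [0, 0, 0.95], 0]
    - [76, [0, 0, 1], 0]

```text
time: 15.78
ee_pos: [0.6251, 0.1515, 0.1452]
ee_rot: [[-0.986, 0.169, 0.007], [0.169, 0.986, 0.0], [-0.007, 0.002, -1.0]]
wrist_force: [0.6, 0.5, 0.1]
grip_width: 0.891
grasp_force: 0.0
```

Emit:
jog_arm:
  deltas:
    - [76, [-0.1, -0.3, 0.5], 0]
    - [85, [-0.406, -0.97, 0.5], 0.13]

```text
time: 16.02
ee_pos: [0.5918, 0.0739, 0.1828]
ee_rot: [[-0.998, 0.063, 0.005], [0.063, 0.998, -0.0], [-0.005, 0.0, -1.0]]
wrist_force: [2.0, 0.3, -0.1]
grip_width: 0.995
grasp_force: 0.0
```

Emit:
jog_arm:
  deltas:
    - [85, [-0.2, -0.5, 0], 0.06]
    - [85, [-0.406, -0.97, 0], 0.13]

```text
time: 16.27
ee_pos: [0.5575, -0.0052, 0.1804]
ee_rot: [[-0.999, -0.036, -0.001], [-0.036, 0.999, 0.0], [0.001, 0.0, -1.0]]
wrist_force: [-0.2, -0.2, -1.2]
grip_width: 0.995
grasp_force: 0.0
```

Emit:
jog_arm:
  deltas:
    - [85, [-0.2, -0.5, 0], 0.06]
    - [85, [-0.406, -0.97, 0], 0.13]

```text
time: 16.52
ee_pos: [0.525, -0.0826, 0.1804]
ee_rot: [[-0.99, -0.138, -0.001], [-0.138, 0.99, 0.0], [0.001, 0.0, -1.0]]
wrist_force: [0.2, -0.3, -0.6]
grip_width: 0.992
grasp_force: 0.0
```

Emit:
jog_arm:
  deltas:
    - [85, [-0.2, -0.5, 0], 0.06]
    - [85, [-0.406, -0.97, 0], 0.13]

```text
time: 16.77
ee_pos: [0.4926, -0.1602, 0.1804]
ee_rot: [[-0.971, -0.238, -0.001], [-0.238, 0.971, 0.0], [0.001, 0.001, -1.0]]
wrist_force: [-0.2, 0.0, 0.8]
grip_width: 0.993
grasp_force: 0.0
```

Emit:
jog_arm:
  deltas:
    - [85, [-0.2, -0.5, 0], 0.06]
    - [85, [-0.406, -0.97, 0], 0.13]

```text
time: 17.02
ee_pos: [0.4601, -0.2378, 0.1804]
ee_rot: [[-0.942, -0.336, -0.001], [-0.336, 0.942, 0.001], [0.0, 0.001, -1.0]]
wrist_force: [-0.1, -0.1, 0.4]
grip_width: 0.997
grasp_force: 0.0
```

Emit:
jog_arm:
  deltas:
    - [85, [-0.2, -0.5, 0], 0.06]
    - [85, [-0.406, -0.97, 0], 0.13]
    - [85, [-0.406, -0.97, 0], 0.13]
    - [85, [-0.406, -0.97, 0], 0.13]

```text
time: 17.52
ee_pos: [0.4285, -0.3137, 0.1806]
ee_rot: [[-0.904, -0.428, -0.0], [-0.428, 0.904, 0.001], [0.0, 0.001, -1.0]]
wrist_force: [-0.4, 0.4, 0.9]
grip_width: 0.996
grasp_force: 0.0
```

Run:
```python
from rig import ctrl
import cv2,numpy as np
st=ctrl.state();print(st["q"],st["ee_pos"],np.arctan2(-st["ee_rot"][0][1],st["ee_rot"][1][1]))
c=ctrl.read_camera("wrist");t=ctrl.read_camera("top")
cv2.imwrite("pics/p4.png",cv2.hconcat([cv2.resize(t["image"][105:255,145:345,::-1],(400,300)),cv2.resize(c["image"][:,:,::-1],(400,300))]))
```

```text
[-8.52807860e-01  3.57946170e-01  1.53550243e+00  2.62880198e-04
  1.24902724e+00 -2.86608358e+00] [ 0.42851787 -0.31368287  0.18055387] 0.44239615300489726
```

View pics/p4.png

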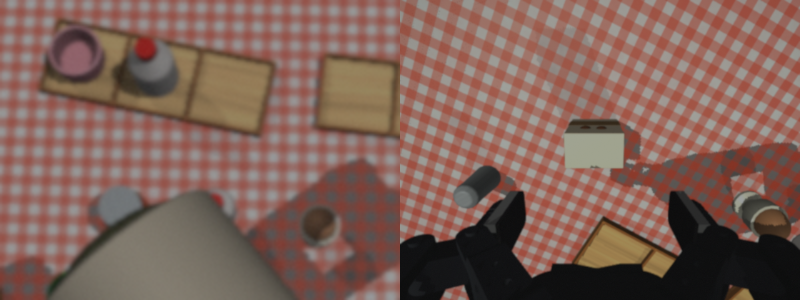

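Emit:
jog_arm:
  deltas:
    - [85, [0, -0.01, -0.5], -0.05]
    - [85, [0, -0.01, -0.9], -0.05]

```text
time: 17.88
ee_pos: [0.4288, -0.314, 0.1079]
ee_rot: [[-0.919, -0.393, -0.0], [-0.393, 0.919, 0.0], [-0.0, 0.0, -1.0]]
wrist_force: [0.5, -0.6, -0.9]
grip_width: 0.994
grasp_force: 0.0
```

Emit:
jog_arm:
  deltas:
    - [85, [0, 0, -0.4], 0]
    - [85, [0, 0, -0.8], 0]
    - [85, [0, 0, -0.8], 0]
    - [40, [0, 0, -0.8], 0]
    - [40, [0, 0, -0.8], 0]
    - [40, [0, 0, -0.8], 0]
    - [40, [0, 0, -0.8], 0]

```text
time: 18.75
ee_pos: [0.4293, -0.3157, 0.0469]
ee_rot: [[-0.92, -0.393, 0.002], [-0.393, 0.92, -0.002], [-0.001, -0.003, -1.0]]
wrist_force: [0.6, 0.9, 7.9]
grip_width: 0.721
grasp_force: 64.8
```

Emit:
jog_arm:
  deltas:
    - [40, [0, 0, 0.1], 0]
    - [40, [0, 0, 0.4], 0]
    - [40, [0, 0, 0.7], 0]
    - [40, [0, 0, 0.7], 0]

```text
time: 19.25
ee_pos: [0.4292, -0.3158, 0.1031]
ee_rot: [[-0.92, -0.393, 0.003], [-0.393, 0.92, -0.003], [-0.001, -0.004, -1.0]]
wrist_force: [0.2, 0.2, -0.6]
grip_width: 0.717
grasp_force: 64.8
```

Emit:
jog_arm:
  deltas:
    - [40, [0.146, 0.307, 0], -0.06]
    - [40, [0.292, 0.614, 0], -0.12]
    - [40, [0.441, 0.921, 0], -0.19]

```text
time: 19.62
ee_pos: [0.4637, -0.2404, 0.1003]
ee_rot: [[-0.968, -0.25, -0.001], [-0.25, 0.968, 0.001], [0.001, 0.001, -1.0]]
wrist_force: [0.5, -0.8, -0.4]
grip_width: 0.718
grasp_force: 64.9
```

Emit:
jog_arm:
  deltas:
    - [40, [0.146, 0.307, 0], -0.06]
    - [40, [0.292, 0.614, 0], -0.12]
    - [40, [0.441, 0.921, 0], -0.19]

```text
time: 20.0
ee_pos: [0.499, -0.1667, 0.1003]
ee_rot: [[-0.995, -0.103, -0.001], [-0.103, 0.995, 0.001], [0.001, 0.001, -1.0]]
wrist_force: [-0.1, -0.3, -1.0]
grip_width: 0.721
grasp_force: 64.9
```

Emit:
jog_arm:
  deltas:
    - [40, [0.146, 0.307, 0], -0.06]
    - [40, [0.292, 0.614, 0], -0.12]
    - [40, [0.441, 0.921, 0], -0.19]

```text
time: 20.38
ee_pos: [0.5342, -0.093, 0.1002]
ee_rot: [[-0.999, 0.046, -0.001], [0.046, 0.999, 0.0], [0.001, 0.0, -1.0]]
wrist_force: [-1.2, -0.3, -0.4]
grip_width: 0.719
grasp_force: 64.9
```

Emit:
jog_arm:
  deltas:
    - [40, [0.146, 0.307, 0], -0.06]
    - [40, [0.292, 0.614, 0], -0.12]
    - [40, [0.441, 0.921, 0], -0.17]

```text
time: 20.75
ee_pos: [0.5695, -0.0194, 0.1002]
ee_rot: [[-0.984, 0.178, -0.001], [0.178, 0.984, 0.0], [0.001, 0.0, -1.0]]
wrist_force: [1.3, -0.1, -0.7]
grip_width: 0.721
grasp_force: 64.9
```

Emit:
jog_arm:
  deltas:
    - [40, [0.146, 0.307, 0], 0]
    - [40, [0.35, 0.75, 0], 0]
    - [40, [0.441, 0.921, 0], 0]
    - [40, [0.441, 0.921, 0], 0]
    - [40, [0.441, 0.921, -0.3], 0]
    - [40, [0.441, 0.921, -0.5], 0]
    - [40, [0.441, 0.921, -0.5], 0]

```text
time: 21.62
ee_pos: [0.604, 0.0526, 0.0598]
ee_rot: [[-0.984, 0.177, -0.003], [0.177, 0.984, 0.0], [0.003, -0.0, -1.0]]
wrist_force: [-0.1, -0.0, -0.4]
grip_width: 0.723
grasp_force: 64.8
```

Emit:
jog_arm:
  deltas:
    - [40, [0, 0, -0.05], 0]
    - [40, [0, 0, -0.08], 0]
    - [40, [0, 0, -0.1], 0]
    - [40, [0, 0, -0.11], 0]
    - [40, [0, 0, -0.11], 0]

```text
time: 22.25
ee_pos: [0.6051, 0.0533, 0.0529]
ee_rot: [[-0.984, 0.176, 0.001], [0.176, 0.984, -0.0], [-0.001, -0.0, -1.0]]
wrist_force: [-1.8, -0.2, 5.2]
grip_width: 0.722
grasp_force: 65.4
```

Emit:
jog_arm:
  deltas:
    - [76, [0, 0, 0], 0]
    - [76, [0, 0, 0], 0]
    - [76, [0, 0, 0], 0]
    - [76, [0, 0, 0.3], 0]
    - [76, [0, 0, 0.95], 0]
    - [76, [0, 0, 1], 0]

```text
time: 23.0
ee_pos: [0.6066, 0.0532, 0.136]
ee_rot: [[-0.984, 0.176, 0.007], [0.176, 0.984, -0.001], [-0.007, 0.001, -1.0]]
wrist_force: [-0.8, -0.8, 0.2]
grip_width: 0.89
grasp_force: 0.0
```

Emit:
jog_arm:
  deltas:
    - [76, [-0.3, 0, 0.2], 0]
    - [85, [-0.97, 0.1, 0.2], 0.11]

```text
time: 23.25
ee_pos: [0.5273, 0.0609, 0.1481]
ee_rot: [[-0.996, 0.09, 0.002], [0.09, 0.996, -0.0], [-0.002, -0.0, -1.0]]
wrist_force: [0.9, 0.2, 1.2]
grip_width: 0.995
grasp_force: 0.0
```

Emit:
jog_arm:
  deltas:
    - [85, [-0.6, 0.05, 0], 0]
    - [85, [-0.97, 0.09, 0], 0]
    - [85, [-0.97, 0.09, 0], 0]
    - [85, [-0.97, 0.09, 0], 0]

```text
time: 23.75
ee_pos: [0.4503, 0.0684, 0.148]
ee_rot: [[-0.996, 0.091, 0.0], [0.091, 0.996, -0.0], [-0.0, -0.0, -1.0]]
wrist_force: [-0.3, 0.6, 0.8]
grip_width: 0.994
grasp_force: 0.0
```

Run:
```python
from rig import ctrl
import cv2,numpy as np,pickle
st=ctrl.state();print(st["q"],st["ee_pos"])
c=ctrl.read_camera("wrist");pickle.dump((st,c),open("w3.pkl","wb"))
cv2.imwrite("pics/w3.png",c["image"][:,:,::-1])
```

```text
[-1.07446162e-01  2.33320467e-01  1.79760254e+00 -2.43491092e-05
  1.11030458e+00 -1.58694507e+00] [0.45034754 0.06839348 0.14804925]
```

View pics/w3.png

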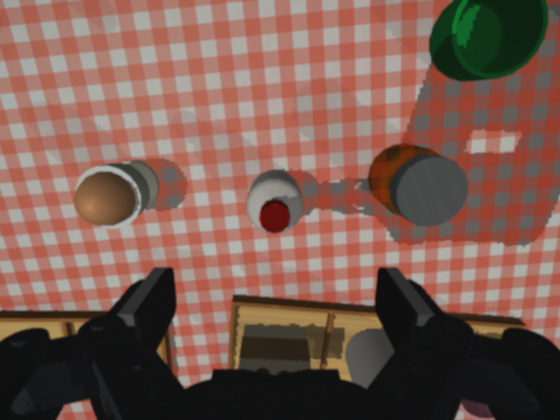

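Emit:
jog_arm:
  deltas:
    - [85, [0, 0, -0.5], 0]
    - [85, [0, 0, -0.9], 0]

```text
time: 24.05
ee_pos: [0.4502, 0.0684, 0.0747]
ee_rot: [[-0.996, 0.091, -0.0], [0.091, 0.996, 0.0], [0.0, 0.0, -1.0]]
wrist_force: [1.3, 0.2, 0.0]
grip_width: 0.996
grasp_force: 0.0
```

Emit:
jog_arm:
  deltas:
    - [80, [0, 0, -0.4], 0]
    - [80, [0, 0, -0.72], 0]
    - [80, [0, 0, -0.72], 0]
    - [30, [0, 0, -0.72], 0]
    - [30, [0, 0, -0.72], 0]
    - [30, [0, 0, -0.72], 0]
    - [30, [0, 0, -0.72], 0]
    - [30, [0, 0, -0.72], 0]

```text
time: 25.05
ee_pos: [0.4506, 0.0684, 0.0201]
ee_rot: [[-0.996, 0.091, 0.003], [0.091, 0.996, -0.0], [-0.003, -0.0, -1.0]]
wrist_force: [-1.7, -0.9, 9.0]
grip_width: 0.507
grasp_force: 59.7
```

Emit:
jog_arm:
  deltas:
    - [30, [0, 0, 0.1], 0]
    - [30, [0, 0, 0.4], 0]
    - [30, [0, 0, 0.7], 0]
    - [30, [0, 0, 0.7], 0]

```text
time: 25.55
ee_pos: [0.4507, 0.0685, 0.0761]
ee_rot: [[-0.996, 0.091, 0.004], [0.091, 0.996, -0.0], [-0.004, -0.0, -1.0]]
wrist_force: [0.3, 0.1, -3.1]
grip_width: 0.507
grasp_force: 61.4
```

Emit:
jog_arm:
  deltas:
    - [30, [0.2, -0.23, 0], 0]
    - [30, [0.4, -0.48, 0], 0]
    - [30, [0.64, -0.717, 0], 0]

```text
time: 25.92
ee_pos: [0.5008, 0.0106, 0.0736]
ee_rot: [[-0.996, 0.091, -0.001], [0.091, 0.996, 0.0], [0.001, 0.0, -1.0]]
wrist_force: [0.8, 0.2, -1.0]
grip_width: 0.507
grasp_force: 61.4
```

Emit:
jog_arm:
  deltas:
    - [30, [0.2, -0.23, 0], 0]
    - [30, [0.4, -0.48, 0], 0]
    - [30, [0.64, -0.717, 0], 0]

```text
time: 26.3
ee_pos: [0.552, -0.0467, 0.0734]
ee_rot: [[-0.996, 0.091, -0.002], [0.091, 0.996, 0.001], [0.002, 0.0, -1.0]]
wrist_force: [0.6, 0.1, -1.2]
grip_width: 0.503
grasp_force: 61.4
```

Emit:
jog_arm:
  deltas:
    - [30, [0.2, -0.23, 0], 0]
    - [30, [0.5, -0.55, 0], 0]
    - [30, [0.64, -0.717, 0], 0]
    - [30, [0.64, -0.717, 0], 0]
    - [30, [0.64, -0.717, -0.3], 0]
    - [30, [0.64, -0.717, -0.45], 0]
    - [30, [0.64, -0.717, -0.5], 0]
    - [30, [0.64, -0.717, -0.5], 0]

```text
time: 27.3
ee_pos: [0.6033, -0.1034, 0.0348]
ee_rot: [[-0.996, 0.091, 0.0], [0.091, 0.996, -0.0], [-0.0, -0.0, -1.0]]
wrist_force: [-0.1, 0.2, -1.4]
grip_width: 0.504
grasp_force: 61.4
```

Emit:
jog_arm:
  deltas:
    - [30, [0, 0, -0.03], 0]
    - [30, [0, 0, -0.06], 0]
    - [30, [0, 0, -0.08], 0]
    - [30, [0, 0, -0.09], 0]
    - [30, [0, 0, -0.09], 0]

```text
time: 27.92
ee_pos: [0.6033, -0.1036, 0.0273]
ee_rot: [[-0.996, 0.091, -0.0], [0.091, 0.996, 0.0], [0.0, -0.0, -1.0]]
wrist_force: [-0.3, 0.0, -1.4]
grip_width: 0.503
grasp_force: 61.4
```

Emit:
jog_arm:
  deltas:
    - [30, [0, 0, -0.01], 0]
    - [30, [0, 0, -0.02], 0]
    - [30, [0, 0, -0.03], 0]
    - [30, [0, 0, -0.03], 0]

```text
time: 28.42
ee_pos: [0.6036, -0.1036, 0.0262]
ee_rot: [[-0.996, 0.091, 0.001], [0.091, 0.996, -0.0], [-0.001, -0.0, -1.0]]
wrist_force: [-3.6, 0.6, 9.1]
grip_width: 0.505
grasp_force: 62.4
```

Emit:
jog_arm:
  deltas:
    - [64, [0, 0, 0], 0]
    - [64, [0, 0, 0], 0]
    - [64, [0, 0, 0], 0]
    - [64, [0, 0, 0.3], 0]
    - [64, [0, 0, 0.95], 0]
    - [64, [0, 0, 1], 0]

```text
time: 29.18
ee_pos: [0.605, -0.1041, 0.1088]
ee_rot: [[-0.996, 0.091, 0.007], [0.091, 0.996, -0.002], [-0.007, -0.002, -1.0]]
wrist_force: [0.1, -0.3, 0.1]
grip_width: 0.748
grasp_force: 0.0
```

Emit:
jog_arm:
  deltas:
    - [64, [-0.3, 0.07, 0.3], 0]
    - [85, [-0.728, 0.187, 0.4], 0]

```text
time: 29.42
ee_pos: [0.5447, -0.0887, 0.1372]
ee_rot: [[-0.996, 0.091, 0.001], [0.091, 0.996, -0.0], [-0.001, -0.0, -1.0]]
wrist_force: [0.4, -0.3, 0.2]
grip_width: 0.938
grasp_force: 0.0
```

Emit:
jog_arm:
  deltas:
    - [85, [-0.4, 0.1, 0], 0]
    - [85, [-0.728, 0.187, 0], 0]

```text
time: 29.68
ee_pos: [0.4854, -0.0732, 0.1364]
ee_rot: [[-0.996, 0.091, -0.001], [0.091, 0.996, 0.0], [0.001, 0.0, -1.0]]
wrist_force: [0.2, -0.5, -0.2]
grip_width: 0.992
grasp_force: 0.0
```

Emit:
jog_arm:
  deltas:
    - [85, [-0.4, 0.1, 0], 0]
    - [85, [-0.728, 0.187, 0], 0]
    - [85, [-0.728, 0.187, 0], 0]
    - [85, [-0.728, 0.187, 0], 0]

```text
time: 30.18
ee_pos: [0.4291, -0.0589, 0.1369]
ee_rot: [[-0.996, 0.091, 0.0], [0.091, 0.996, -0.0], [-0.0, -0.0, -1.0]]
wrist_force: [0.2, -0.4, -0.5]
grip_width: 0.995
grasp_force: 0.0
```

Run:
```python
from rig import ctrl
import cv2,numpy as np,pickle
st=ctrl.state();print(st["q"],st["ee_pos"])
c=ctrl.read_camera("wrist");pickle.dump((st,c),open("w4.pkl","wb"));s=ctrl.read_camera("scene")
cv2.imwrite("pics/w4.png",cv2.hconcat([cv2.resize(c["image"][:,:,::-1],(400,300)),cv2.resize(s["image"][150:330,200:440,::-1],(400,300))]))
```

```text
[-4.08259080e-01  2.00905451e-01  1.87261158e+00  3.92131484e-06
  1.06773383e+00 -1.88782663e+00] [ 0.42909006 -0.05889326  0.13687735]
```

View pics/w4.png

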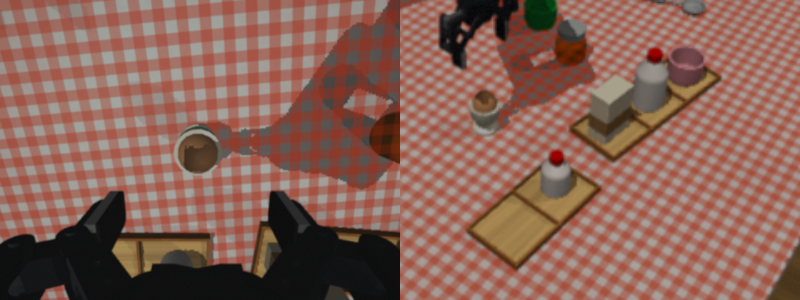

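Emit:
jog_arm:
  deltas:
    - [85, [0, 0, -0.4], 0]
    - [85, [0, 0, -0.8], 0]

```text
time: 30.52
ee_pos: [0.4292, -0.0589, 0.0721]
ee_rot: [[-0.996, 0.091, 0.001], [0.091, 0.996, -0.0], [-0.001, -0.0, -1.0]]
wrist_force: [-0.1, -0.5, -0.7]
grip_width: 0.995
grasp_force: 0.0
```

Emit:
jog_arm:
  deltas:
    - [80, [0, 0, -0.3], 0]
    - [80, [0, 0, -0.58], 0]
    - [80, [0, 0, -0.58], 0]
    - [30, [0, 0, -0.58], 0]
    - [30, [0, 0, -0.58], 0]
    - [30, [0, 0, -0.58], 0]
    - [30, [0, 0, -0.58], 0]
    - [30, [0, 0, -0.58], 0]

```text
time: 31.52
ee_pos: [0.4294, -0.0589, 0.0279]
ee_rot: [[-0.996, 0.091, 0.002], [0.091, 0.996, -0.001], [-0.003, -0.001, -1.0]]
wrist_force: [-0.9, 1.4, 7.7]
grip_width: 0.546
grasp_force: 60.4
```

Emit:
jog_arm:
  deltas:
    - [30, [0, 0, 0.1], 0]
    - [30, [0, 0, 0.4], 0]
    - [30, [0, 0, 0.7], 0]
    - [30, [0, 0, 0.7], 0]

```text
time: 32.02
ee_pos: [0.4295, -0.059, 0.0841]
ee_rot: [[-0.996, 0.091, 0.004], [0.091, 0.996, -0.002], [-0.004, -0.001, -1.0]]
wrist_force: [0.1, -0.4, -1.5]
grip_width: 0.55
grasp_force: 61.9
```

Emit:
jog_arm:
  deltas:
    - [30, [0.2, -0.19, 0], 0]
    - [30, [0.44, -0.38, 0], 0]
    - [30, [0.69, -0.58, 0], 0]

```text
time: 32.4
ee_pos: [0.4839, -0.1054, 0.0817]
ee_rot: [[-0.996, 0.091, -0.001], [0.091, 0.996, 0.001], [0.001, 0.0, -1.0]]
wrist_force: [0.2, -0.5, -0.8]
grip_width: 0.549
grasp_force: 61.9
```

Emit:
jog_arm:
  deltas:
    - [30, [0.2, -0.19, 0], 0]
    - [30, [0.44, -0.38, 0], 0]
    - [30, [0.69, -0.59, 0], 0]

```text
time: 32.78
ee_pos: [0.5391, -0.1526, 0.0814]
ee_rot: [[-0.996, 0.091, -0.001], [0.091, 0.996, 0.001], [0.002, 0.001, -1.0]]
wrist_force: [0.1, -0.4, -0.6]
grip_width: 0.546
grasp_force: 61.9
```

Emit:
jog_arm:
  deltas:
    - [30, [0.2, -0.19, 0], 0]
    - [30, [0.5, -0.44, 0], 0]
    - [30, [0.69, -0.6, 0], 0]
    - [30, [0.69, -0.6, 0], 0]
    - [30, [0.69, -0.6, -0.3], 0]
    - [30, [0.69, -0.6, -0.45], 0]
    - [30, [0.69, -0.6, -0.5], 0]
    - [30, [0.69, -0.6, -0.5], 0]

```text
time: 33.78
ee_pos: [0.5942, -0.2002, 0.0429]
ee_rot: [[-0.996, 0.091, 0.0], [0.091, 0.996, -0.0], [-0.0, -0.0, -1.0]]
wrist_force: [0.0, -0.3, -0.5]
grip_width: 0.551
grasp_force: 61.9
```

Emit:
jog_arm:
  deltas:
    - [30, [0, 0, -0.03], 0]
    - [30, [0, 0, -0.06], 0]
    - [30, [0, 0, -0.08], 0]
    - [30, [0, 0, -0.09], 0]
    - [30, [0, 0, -0.1], 0]
    - [30, [0, 0, -0.1], 0]

```text
time: 34.52
ee_pos: [0.5942, -0.2003, 0.0346]
ee_rot: [[-0.996, 0.091, -0.0], [0.091, 0.996, 0.0], [0.0, 0.0, -1.0]]
wrist_force: [0.6, -0.7, 0.1]
grip_width: 0.546
grasp_force: 61.9
```

Lower the last millimetre, release, retreat.

Emit:
jog_arm:
  deltas:
    - [30, [0, 0, -0.01], 0]
    - [30, [0, 0, -0.015], 0]
    - [30, [0, 0, -0.015], 0]
    - [66, [0, 0, -0.015], 0]
    - [66, [0, 0, -0.015], 0]
    - [66, [0, 0, -0.015], 0]
    - [66, [0, 0, 0.3], 0]
    - [66, [0, 0, 0.9], 0]

```text
time: 35.52
ee_pos: [0.5932, -0.1998, 0.1057]
ee_rot: [[-0.996, 0.091, -0.004], [0.091, 0.996, 0.002], [0.004, 0.002, -1.0]]
wrist_force: [1.0, -0.0, 0.9]
grip_width: 0.773
grasp_force: 0.0
```

Emit:
jog_arm:
  deltas:
    - [66, [0, 0, 0.6], 0]
    - [66, [-0.3, 0, 1], 0]
    - [66, [-0.9, 0, 1], 0]

```text
time: 35.9
ee_pos: [0.5227, -0.2008, 0.1888]
ee_rot: [[-0.996, 0.09, 0.004], [0.09, 0.996, -0.003], [-0.005, -0.002, -1.0]]
wrist_force: [0.3, -0.4, -0.9]
grip_width: 0.772
grasp_force: 0.0
```

Emit:
jog_arm:
  deltas:
    - [66, [-0.5, 0, 0], 0]
    - [66, [-1, 0, 0], 0]

```text
time: 36.15
ee_pos: [0.4408, -0.2001, 0.1866]
ee_rot: [[-0.996, 0.091, 0.0], [0.091, 0.996, -0.0], [-0.0, -0.0, -1.0]]
wrist_force: [0.4, -1.0, 0.4]
grip_width: 0.772
grasp_force: 0.0
```

Emit:
jog_arm:
  deltas:
    - [66, [-0.5, -0.3, 0], 0]
    - [66, [-0.7, -0.5, 0], 0]
    - [66, [-0.7, -0.5, 0], 0]
    - [66, [-0.7, -0.5, 0], 0]
    - [66, [-0.7, -0.5, 0], 0]
    - [66, [-0.7, -0.5, 0], 0]

```text
time: 36.9
ee_pos: [0.3865, -0.2399, 0.1865]
ee_rot: [[-0.996, 0.09, -0.0], [0.09, 0.996, 0.0], [0.0, 0.0, -1.0]]
wrist_force: [-0.1, -0.0, -0.1]
grip_width: 0.772
grasp_force: 0.0
```

Run:
```python
from rig import ctrl
import cv2
t=ctrl.read_camera("top");s=ctrl.read_camera("scene")
cv2.imwrite("pics/f.png",cv2.hconcat([cv2.resize(t["image"][100:250,150:400,::-1],(430,258)),cv2.resize(s["image"][120:330,190:440,::-1],(307,258))]))
```

```text
(no output)
```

View pics/f.png

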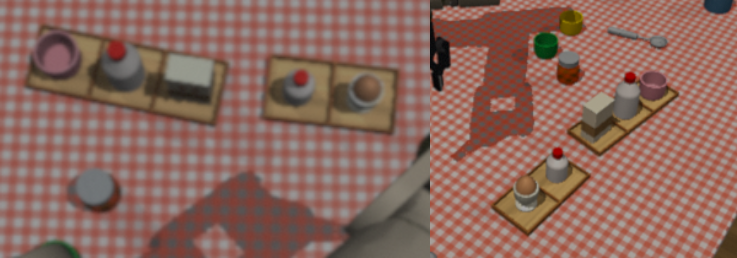

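The picture shows all five objects upright and centred in their wells: bowl (57,55), tall bottle (122,65) and carton (188,75) in the long tray, and short bottle (299,87) and egg (366,92) in the short tray. The jam jar and spoon have not moved.

```bash
python3 -c "
from rig import ctrl
print(ctrl.hand_in())"
```

```text
the job is handed in; nothing more can be done
None
```

I made up both breakfast trays and handed the job in at about 37 s; the last picture showed all five items upright in their wells and the jam jar and spoon in place, but left the salt shaker (never approached) out of view, and no score came back.

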